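Unstack the glassworker's moulds into their nests

ROBOT

A 6-joint arm with a two-finger parallel gripper is mounted at the origin on the work surface. World frame = base frame: x ahead of the robot, y to its left, z up, the work surface at z = 0. Lengths are in mm, angles in degrees, forces in N, time in s.
With the tool pointing down it reaches from about 400 to 925 mm from the base axis. Payload 12.5 kg.
Tool frame: the origin (TCP) lies between the finger pads; the fingertips stand 17 mm ahead of it and the grasp point (between the pads) lies 2 mm behind it; z points along the fingers, y is the line along which they close (so a half turn about z gives the same grasp; the last joint's range is limited). The gripper opens to 95 mm and grips with 3 to 60 N. Pads are 20 mm wide; open, the fingers measure 119 mm over their backs; the gripper's body (75 mm by 180 mm) begins 59 mm behind the grasp point.
Start: joints at [-72.399, 28.126, 89.318, -0, 62.55, -6.05], TCP at [250.758, -572.508, 231.661] pointing down, gripper open.
Joint ranges: [-177.58, 177.58], [-47.91, 125.51], [2.72, 160], [-65.01, 245.01], [3.68, 167.84], [-153.87, 153.87]. Speed limits (degrees/s): [127.2, 127.2, 159.86, 180, 180, 180].

INTERFACE

Orientations are given as a 3x3 rotation matrix whose columns are the frame's x, y, z axes.
In Python, from station import arm gives the robot as it stands.
- The arm moves only by the shell command python3 -m pendant 'ROWS'. ROWS is text: rows parted by semicolons, each of 5 numbers parted by spaces: the shift along the tool's x, y, z as a fraction of full scale, then the turn about the tool's z as a fraction of full scale, then the closure, from -1 (fully open) to 1 (shut). A call has 1 to 8 rows; each row shifts and turns the commanded pose from where the row before left it, along the tool's axes as they then stand; what a row does not reach is not made up. Full scale, the value 1, is 0.1 m for a shift and 60 degrees for a turn. A row lasts 1/8 s, in which the tool goes at most 62.5 mm and 10.7 degrees, less where a joint would pass 70% of its speed; a pose out of reach is approached as far as the arm can. A call with a number of a shift or a turn outside -1 to 1 is refused whole. A call with a gripper value outside its range is refused whole. The fingers move at their own pace and stop on an object; the grip force is fixed at half the most. Time passes only in rows, so rows that do not move let the fingers close. It gives the time, the measured TCP pose, the force, the opening and the grip force at its end, in the units of the state.
- arm.get_state(): the state, without advancing time (a new reading comes with each control period).
- arm.camera(name): name is "scene" or "top" or "wrist"; returns the picture (420x560x3 uint8, blue, green, red); there is no depth.
- arm.camera_info(name): a dict with "fovy" (degrees; the focal length in pixels is half the picture's height over the tangent of half this angle, whatever the lens; pixels are square), "cx", "cy" (the principal point, pixels), "D" ([k1, k2, p1, p2, k3] as OpenCV has them; the pictures are not rectified), "rvec" (rotation vector, rad) and "tvec" (3), from world to camera coordinates, as OpenCV has them; the wrist camera has in their place "T_tool_cam" (4x4, takes a point from camera to tool coordinates, whose origin is the TCP and whose axes are the flange's). Camera axes: x right, y down, z forward; pixel columns grow to the right and rows downward; lengths in mm; the calibration is good to about 2 mm. A picture is of the moment at which its call begins: read the wrist's pose just before it. camera_info takes no time and is no camera call.
- arm.finish_job(): hands the job in; it is judged then, once.
The state is a dict: "clock": time; "qpos": joint angles; "joint_vel": joint speeds; "tau": joint torques, N m; "eef_pos": TCP position; "tcp_rot": TCP orientation; "wrist_force": force on the tool from outside, world axes, zero at the start; "torque": the same for the moment, N m; "opening": opening from 0.0 (shut) to 1.0 (fully open); "gripper_force": force on a finger pad.
Only numpy, scipy, OpenCV 4.12 (cv2) and the standard library are available. Lean on these libraries where they do the work, as an engineer would, in place of code of your own. Each camera call takes 0.05 s, during which the arm holds its last target. There are 200 camera calls.

TASK

The glassworker's moulds were left piled up on the bench: take the stack apart one piece at a time from the top down, leaving what is still piled standing, and lay each mould flat in the cork-lined wooden nest whose recess has its shape (hexagonal, round, square, and the bar in the oblong one), so that it lies fully inside the recess. Keep every mould upright, let go of each before taking the next, do not shift those already put away out of their nests, and leave the small glass jar standing in its place.

Things in the scene. Friction and masses are not known exactly. Their poses are not given: they have to be found in the camera images.
- hexagon: Top of the stack: small hexagonal brass mould, six-sided prism, 28 mm across flats (32 mm across corners), 26 mm high, about 0.13 kg, small dark hole mark on its top. Origin: centre of its underside; z up; x and y level, x square to one pair of flats (so flats also at 60 and 120 degrees from x). Stands upright on the round mould.
- round: Second from the top: round dark graphite mould, a cylinder 42 mm in diameter and 28 mm high, about 0.1 kg. Origin: centre of its underside; z is its axis, up. Stands on the square mould.
- square: Third from the top: square steel mould, 50 x 50 mm in plan, 30 mm high, about 0.4 kg. Origin: centre of its underside; x and y square to its sides; z up. Solid, like all four: may be gripped firmly. Stands on the bar, up to 20 mm off the bar's middle along its length.
- bar: Bottom of the stack: dark graphite marver bar, 60 mm (x) by 130 mm (y), 22 mm high, about 0.3 kg. Origin: centre of its underside; x across the bar, y along it, z up. Lies flat on the bench, its length within 20 degrees of the robot's left-right direction. Grip it across its 60 mm.
- hexagon_nest: Six-sided wooden nest with a cork-lined hexagonal recess, for the hexagonal mould: 70 mm across the outer flats, recess 46 mm across flats (9 mm free all round). Fixed. 11 mm high; recess 5 mm deep, its floor 6 mm above the bench. Origin: centre of the underside, on the bench; z up; x square to one pair of the recess's flats. Nests and stack swap places from start to start.
- round_nest: Square wooden nest with a cork-lined round recess, for the round mould: 86 x 86 mm outside, recess 60 mm in diameter (9 mm free all round). Fixed. 11 mm high; recess 5 mm deep, its floor 6 mm above the bench. Origin: centre of the underside, on the bench; z up; x and y square to its sides.
- square_nest: Square wooden nest with a cork-lined square recess, for the square mould: 92 x 92 mm outside, recess 68 x 68 mm (9 mm free all round). Fixed. 11 mm high; recess 5 mm deep, its floor 6 mm above the bench. Origin: centre of the underside, on the bench; z up; x and y square to the recess's sides.
- bar_nest: Long wooden nest with a cork-lined oblong recess, for the bar: 100 (x) x 172 (y) mm outside, recess 78 (x) x 148 (y) mm (9 mm free all round). Fixed. 11 mm high; recess 5 mm deep, its floor 6 mm above the bench. Origin: centre of the underside, on the bench; z up; y along the recess, within 20 degrees of the robot's left-right direction.
- jar: Small closed glass jar with a black cap, 40 mm in diameter, 50 mm high, loose, standing in the middle between the two farther places. Leave it alone. Origin: centre of its underside, z up.
There are look-alikes about, which are no part of the job. Leave any green look-alike of the bar alone. Leave any green look-alike of the round alone.

How it is judged:
By the outcome, as a careful person would: the job done as asked, in the order asked, and still so for the second after the job is handed in, with the robot touching nothing.
It also fails if it takes over 115 s, if anything falls off the work surface, if the arm or the gripper's body presses on something with over 40 N, if the wrist force passes 120 N, or if a joint passes its speed limit or range.

## Working session

There is one attempt and no reset: what is moved stays moved. The work goes in short steps, Python scripts to look and compute and a shell command to move; the robot and the scene stay as the last step left them, time stands still between calls to the robot, and variables do not carry over. Pictures are saved under pics/ and viewed, at most 14 in all, crops included, and the job is handed in when it is done.

```bash
ls; mkdir -p pics; cat > h.py <<'E'
import numpy as np,cv2
from station import arm
def info(name):
    i=arm.camera_info(name); f=210/np.tan(np.radians(i['fovy'])/2)
    K=np.array([[f,0,i['cx']],[0,f,i['cy']],[0,0,1.]]); D=np.array(i['D'],float)
    if 'T_tool_cam' in i:
        s=arm.get_state(); T=np.eye(4); T[:3,:3]=s['tcp_rot']; T[:3,3]=s['eef_pos']
        T=T@np.array(i['T_tool_cam']); R=T[:3,:3].T; t=-R@T[:3,3]
    else:
        R=cv2.Rodrigues(np.array(i['rvec'],float))[0]; t=np.array(i['tvec'],float).ravel()
    return K,D,R,t
def grab(name,fn):
    c=info(name); im=arm.camera(name); cv2.imwrite('pics/'+fn+'.png',im); np.savez('pics/'+fn+'.npz',*c); return im,c
def load(fn):
    z=np.load('pics/'+fn+'.npz'); return cv2.imread('pics/'+fn+'.png'),[z[k] for k in z.files]
def ray(c,px,z):
    K,D,R,t=c; p=cv2.undistortPoints(np.array(px,float).reshape(-1,1,2),K,D).reshape(-1,2)
    d=np.c_[p,np.ones(len(p))]@R; o=-R.T@t
    return o+d*((z-o[2])/d[:,2])[:,None]
def proj(c,P):
    K,D,R,t=c; return cv2.projectPoints(np.array(P,float).reshape(-1,1,3),cv2.Rodrigues(R)[0],t,K,D)[0].reshape(-1,2)
E
python3 - <<'E'
from h import *
a,_=grab('top','top0'); b,_=grab('scene','scene0')
s=arm.get_state(); print(s['eef_pos'],np.round(s['tcp_rot'],3),s['clock'],s['opening'])
for n in('top','scene'):
    c=info(n); print(n,-c[2].T@c[3])
print(arm.camera_info('wrist')['T_tool_cam'])
E
```

```text
pics
[ 250.70614928 -572.29521535  231.1169098 ] [[ 0.916  0.401 -0.   ]
 [ 0.401 -0.916  0.001]
 [ 0.    -0.001 -1.   ]] 0.1 0.9988866547702804
top [ 343.67692598   18.8217821  1199.52012278]
scene [881.89572642 -84.99374681 788.78259806]
[[-1.02928994e-03 -9.67721186e-01 -2.52021123e-01  7.09078142e+01]
 [ 9.99999311e-01 -1.13820079e-03  2.86371972e-04 -2.15729009e-01]
 [-5.63978866e-04 -2.52020655e-01  9.67721691e-01 -1.52674390e+02]
 [ 0.00000000e+00  0.00000000e+00  0.00000000e+00  1.00000000e+00]]
```

View pics/top0.png

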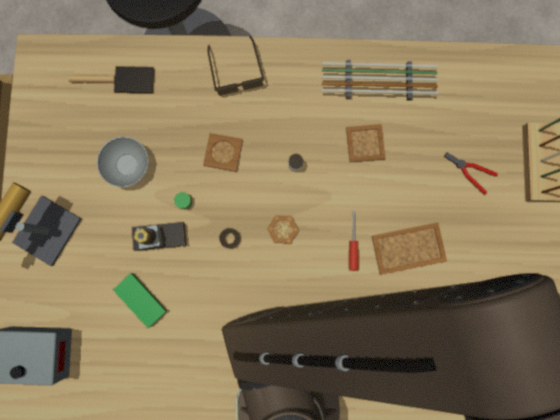

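View pics/scene0.png

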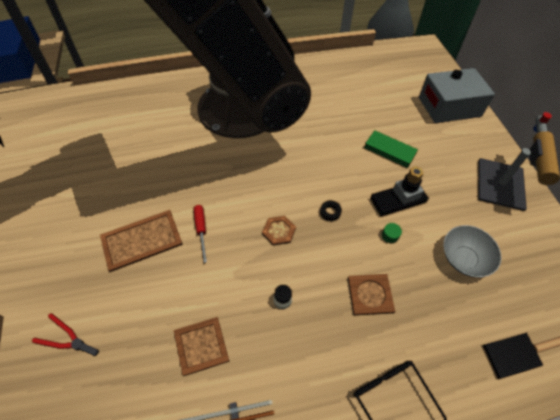

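Top view: the stack is at (158,236) with the hexagon near (147,234). The nests are round (223,152), square (366,143), hexagon (283,230) and bar (409,248), with the jar at (296,162). 

Things that could be confused:
- **Bar or round:** green block (140,300), green disc (183,200), black ring (229,238) and black pad (134,80).
- **Square nest vs round nest:** told apart by the recess shape.

Next is a close crop to check the choice, plus the nest measurements.

```bash
cat > n.py <<'E'
from h import *
def nests(fn):
    im,c=load(fn); hsv=cv2.cvtColor(im,cv2.COLOR_BGR2HSV)
    return im,c,hsv
E
python3 - <<'E'
from h import *
for fn,ctr in(('top0',{'round':(223,152),'square':(366,143),'hex':(283,230),'bar':(409,248)}),('scene0',{'round':(371,295),'square':(202,346),'hex':(279,230),'bar':(142,240)})):
    im,c=load(fn); hsv=cv2.cvtColor(im,cv2.COLOR_BGR2HSV)
    for n,(u,v) in ctr.items():
        print(fn,n,'bg',hsv[v-30 if n!='bar' else v-45,u-30],'px',[tuple(hsv[v,u+k]) for k in range(-22,0,2)] ) if fn=='top0' and n in('round',) else None
        m=cv2.inRange(hsv,(0,115,40),(16,255,190))
        m=cv2.morphologyEx(m,cv2.MORPH_CLOSE,np.ones((3,3)))
        cs,_=cv2.findContours(m,cv2.RETR_EXTERNAL,cv2.CHAIN_APPROX_NONE)
        k=[q for q in cs if cv2.pointPolygonTest(q,(u,v),False)>=0]
        if not k: print(fn,n,'none');continue
        q=max(k,key=cv2.contourArea)
        P=ray(c,cv2.convexHull(q).reshape(-1,2),11)[:,:2].astype(np.float32)
        r=cv2.minAreaRect(P); print(fn,n,np.round(r[0],1),np.round(r[1],1),round(r[2],1))
im,_=load('top0'); im2,_=load('scene0')
a=cv2.resize(im[205:265,115:215],(800,480),interpolation=cv2.INTER_CUBIC)[:, :390]
b=cv2.resize(im2[160:220,360:440],(400,300),interpolation=cv2.INTER_CUBIC)
o=np.zeros((480,800,3),np.uint8); o[:,:390]=a; o[:300,400:]=b; cv2.imwrite('pics/crop1.png',o)
E
```

```text
top0 round bg [ 20  92 175] px [(np.uint8(20), np.uint8(95), np.uint8(167)), (np.uint8(20), np.uint8(96), np.uint8(167)), (np.uint8(17), np.uint8(115), np.uint8(153)), (np.uint8(16), np.uint8(145), np.uint8(134)), (np.uint8(16), np.uint8(150), np.uint8(131)), (np.uint8(16), np.uint8(136), np.uint8(129)), (np.uint8(16), np.uint8(120), np.uint8(149)), (np.uint8(17), np.uint8(119), np.uint8(158)), (np.uint8(17), np.uint8(120), np.uint8(161)), (np.uint8(17), np.uint8(117), np.uint8(157)), (np.uint8(17), np.uint8(123), np.uint8(151))]
top0 round [627.1 177.3] [86.6 85.7] 81.1
top0 square [ 658.7 -186.9] [92.1 91.5] 6.4
top0 hex [432.   22.1] [67.7 75.1] 1.1
top0 bar [ 391.1 -296.4] [ 98.9 172.2] 12.4
scene0 round [632.  178.8] [94.7 94.3] 82.0
scene0 square [ 662.9 -185.8] [97.9 96.1] 6.7
scene0 hex [437.9  21.9] [74.3 85.2] 58.4
scene0 bar [ 397.2 -295.3] [110.4 175.3] 12.3
```

View pics/crop1.png

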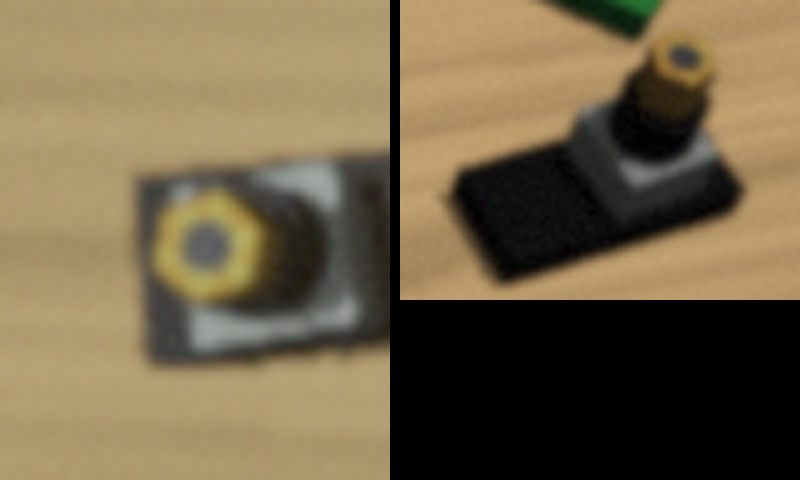

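```bash
python3 - <<'E'
from h import *
for fn,b in(('top0',(115,210,200,262)),('scene0',(360,160,440,220))):
    im,c=load(fn); hsv=cv2.cvtColor(im,cv2.COLOR_BGR2HSV)
    u0,v0,u1,v1=b; h=hsv[v0:v1,u0:u1]
    y=cv2.inRange(h,(15,130,90),(35,255,255)); d=cv2.inRange(h,(0,0,0),(180,255,70))
    for n,m,z in(('hex',y,106),('dark',d,22)):
        cs,_=cv2.findContours(m,cv2.RETR_EXTERNAL,cv2.CHAIN_APPROX_NONE); q=max(cs,key=cv2.contourArea)+[u0,v0]
        P=ray(c,q.reshape(-1,2),z)[:,:2].astype(np.float32); r=cv2.minAreaRect(P); print(fn,n,cv2.minAreaRect(q)[0],np.round(r[0],1),np.round(r[1],1),r[2])
print(arm.camera_info('wrist')['fovy'])
c=load('top0')[1]; print('jar',ray(c,[(296,161)],50))
E
```

```text
top0 hex (144.67201232910156, 235.80401611328125) [404.3 337.8] [12.5 26.3] 82.50251007080078
top0 dark (157.98170471191406, 236.83535766601562) [407.1 328.5] [53.  55.1] 7.478788375854492
scene0 hex (416.50006103515625, 171.50001525878906) [408.8 348.2] [30.3 28.3] 19.127832412719727
scene0 dark (398.70001220703125, 196.39999389648438) [416.2 330.4] [ 85.8 160.1] 20.801963806152344
58.90743074520949
jar [[598.54023985  -9.20180846  50.        ]]
```

```bash
python3 -m pendant '0.48 -0.39 0 0 -1;0.48 -0.39 0 0 -1;0.48 -0.39 0 0 -1;0.48 -0.39 0 0 -1;0.48 -0.39 0 0 -1;0.48 -0.39 0 0 -1;0.48 -0.39 0 0 -1;0.48 -0.39 0 0 -1' && python3 -m pendant '0.16 -0.58 0 0 -1;0.16 -0.58 0 0 -1;0.16 -0.58 0 0 -1;0.16 -0.58 0 0 -1;0.16 -0.58 0 0 -1;0.16 -0.58 0 0 -1;0.16 -0.58 0 0 -1;0.16 -0.58 0 0 -1' && python3 -m pendant '0 0 0 -0.174 -1;0 0 0 -0.174 -1;0 0 0 -0.174 -1;0 0 0 -0.174 -1;0 0 0 -0.174 -1;0 0 0 -0.174 -1;0 0 0 -0.174 -1;0 0 0 0 -1'
python3 - <<'E'
from h import *
s=arm.get_state(); print(s['eef_pos'],np.round(s['tcp_rot'],3)); grab('wrist','w1')
E
```

```text
clock: 1.1
eef_pos: [477.9, -130.8, 231.6]
tcp_rot: [[0.916, 0.401, 0.0], [0.401, -0.916, -0.0], [0.0, 0.0, -1.0]]
wrist_force: [1.4, -0.5, 0.1]
opening: 0.997
gripper_force: 0.0
clock: 2.1
eef_pos: [407.7, 345.7, 231.5]
tcp_rot: [[0.916, 0.401, -0.0], [0.401, -0.916, -0.0], [-0.0, 0.0, -1.0]]
wrist_force: [1.2, -0.8, 0.2]
opening: 1.002
gripper_force: 0.0
clock: 3.1
eef_pos: [408.3, 343.6, 231.4]
tcp_rot: [[-0.116, 0.993, -0.0], [0.993, 0.116, -0.0], [-0.0, -0.0, -1.0]]
wrist_force: [-0.4, -0.5, -0.9]
opening: 1.001
gripper_force: 0.0
[408.33978117 343.64734786 231.39814366] [[-0.116  0.993 -0.   ]
 [ 0.993  0.116 -0.   ]
 [-0.    -0.    -1.   ]]
```

View pics/w1.png

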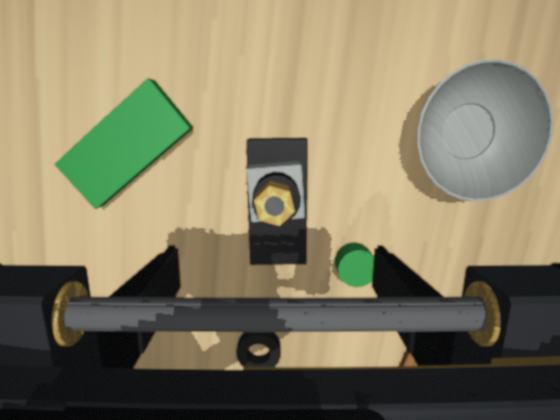

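Wrist view: the stack is well aligned, with the hexagon at (275,203), the square around it, and the bar spanning (247–307, 140–263). The green disc is at (356,265) and the green block at (123,143).

```bash
python3 - <<'E'
from h import *
im,c=load('w1'); hsv=cv2.cvtColor(im,cv2.COLOR_BGR2HSV)
h=hsv[130:275,235:320]; off=[235,130]
def big(m):
    cs,_=cv2.findContours(m,cv2.RETR_EXTERNAL,cv2.CHAIN_APPROX_NONE); return (max(cs,key=cv2.contourArea)+off).reshape(-1,2)
y=cv2.inRange(h,(12,120,150),(35,255,255)); q=big(y)
P=ray(c,cv2.convexHull(q.reshape(-1,1,2)).reshape(-1,2),106)[:,:2]
print('hex px',cv2.minEnclosingCircle(q.astype(np.float32)),'enc',cv2.minEnclosingCircle(P.astype(np.float32)))
cen=np.array(cv2.minEnclosingCircle(P.astype(np.float32))[0])
# across-flat width versus direction
for a in range(0,180,5):
    d=np.array([np.cos(np.radians(a)),np.sin(np.radians(a))]); s=P@d; print((a,round(float(np.ptp(s)),1)),end=' ')
print()
d=cv2.inRange(h,(0,0,0),(180,255,75)); g=cv2.inRange(h,(0,0,0),(180,90,255))
m=cv2.morphologyEx(g,cv2.MORPH_OPEN,np.ones((3,3)))
q=big(m); P=ray(c,q,22)[:,:2].astype(np.float32); r=cv2.minAreaRect(P); print('bar(all grey)',r, cv2.minAreaRect(q))
cv2.imwrite('pics/crop2.png',cv2.resize(im[130:275,235:320],None,fx=4,fy=4,interpolation=cv2.INTER_CUBIC))
E
```

```text
hex px ((273.6639404296875, 205.4672088623047), 20.409912109375) enc ((406.21917724609375, 349.6583557128906), 15.70777416229248)
(0, 30.8) (5, 30.2) (10, 29.6) (15, 29.0) (20, 28.3) (25, 28.5) (30, 28.8) (35, 29.1) (40, 29.4) (45, 29.4) (50, 29.2) (55, 29.0) (60, 28.6) (65, 28.0) (70, 27.2) (75, 26.6) (80, 27.0) (85, 28.1) (90, 29.0) (95, 29.8) (100, 30.4) (105, 31.0) (110, 31.2) (115, 31.3) (120, 31.1) (125, 30.7) (130, 30.0) (135, 29.2) (140, 28.4) (145, 28.7) (150, 29.7) (155, 30.5) (160, 31.0) (165, 31.3) (170, 31.4) (175, 31.2) 
bar(all grey) ((411.2060546875, 330.3690185546875), (85.63204956054688, 147.762939453125), 6.604969501495361) ((277.0, 202.0), (144.0, 84.0), 90.0)
```

View pics/crop2.png

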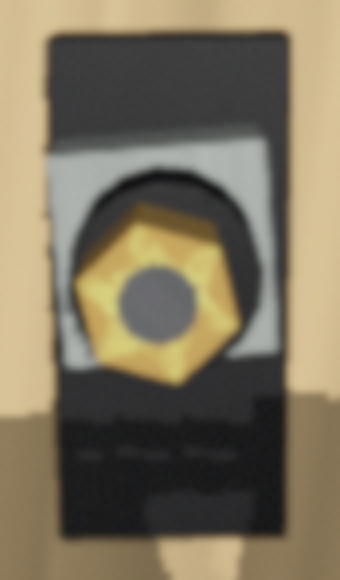

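```bash
python3 - <<'E'
from h import *
im,c=load('w1')
f=lambda p:np.array([235,130])+(np.array(p,float)+.5)/4-.5
H=ray(c,f([(145,220),(222,243),(240,320),(178,385),(95,352),(75,283)]),106)[:,:2]
print('hex',H.mean(0),np.linalg.norm(H-H.mean(0),axis=1))
a=np.degrees(np.arctan2(*(H-H.mean(0)).T[::-1])); print('corners mod60',np.mod(a,60))
S=ray(c,f([(48,152),(265,133),(280,352),(63,370)]),52)[:,:2]; print('sq',S.mean(0),np.linalg.norm(np.diff(S,axis=0),axis=1),[np.degrees(np.arctan2(*v[::-1]))%90 for v in np.diff(S,axis=0)])
B=ray(c,f([(48,40),(288,36),(284,536),(64,536)]),22)[:,:2]; print('bar',B.mean(0),np.linalg.norm(np.diff(B,axis=0),axis=1),[np.degrees(np.arctan2(*v[::-1]))%90 for v in np.diff(B,axis=0)])
E
```

```text
hex [406.65202361 350.11279686] [15.96633142 16.46191813 16.00406877 17.15917478 16.01793166 16.47496872]
corners mod60 [46.19076525 50.04951567 53.09457131 48.90780886 45.74750853 54.15464469]
sq [407.74298832 348.74554937] [48.61356751 50.70065027 50.42698783] [np.float64(11.59927177340632), np.float64(11.478902083329373), np.float64(11.512251475762241)]
bar [411.48156853 331.96251815] [ 57.45172648 127.97453144  57.36707321] [np.float64(7.543543001998221), np.float64(7.321908845267004), np.float64(6.587836670197703)]
```

```bash
python3 -m pendant '0.066 -0.008 0 -0.11 -1;0 0 0 -0.107 -1;0 0 0.4 0 -1;0 0 0.4 0 -1;0 0 0.3 0 -1;0 0 0.16 0 -1;0 0 0 0 -1;0 0 0 0 -1' && python3 -m pendant '0 0 0 0 1;0 0 0 0 1;0 0 0 0 1;0 0 0 0 1;0 0 0 0 1;0 0 0 0 1;0 0 0 0 1;0 0 0 0 1'
```

```text
clock: 4.15
eef_pos: [407.3, 350.5, 106.5]
tcp_rot: [[-0.337, 0.941, 0.001], [0.941, 0.337, 0.001], [0.0, 0.001, -1.0]]
wrist_force: [0.1, -1.3, -0.3]
opening: 1.001
gripper_force: 0.0
clock: 5.15
eef_pos: [406.8, 350.2, 105.6]
tcp_rot: [[-0.338, 0.941, -0.0], [0.941, 0.338, -0.0], [-0.0, -0.0, -1.0]]
wrist_force: [0.1, 0.1, -0.6]
opening: 0.29
gripper_force: 30.0
```

```bash
python3 -m pendant '0 0 -0.2 0 1;0 0 -0.5 0 1;-0.53 -0.145 0 0 1;-0.53 -0.145 0 0 1;-0.53 -0.145 0 0 1;-0.53 -0.145 0 0 1;-0.53 -0.145 0 0 1;-0.53 -0.145 0 0 1' && python3 -m pendant '0 0 0 0.16 1;0 0 0 0.15 1;0 0 0 0 1;0 0 0 0 1'
python3 - <<'E'
from h import *
grab('wrist','w2'); grab('top','top2')
E
```

```text
clock: 6.15
eef_pos: [432.3, 19.7, 175.7]
tcp_rot: [[-0.338, 0.941, 0.0], [0.941, 0.338, -0.0], [-0.0, 0.0, -1.0]]
wrist_force: [1.6, 0.8, -0.8]
opening: 0.291
gripper_force: 30.0
clock: 6.65
eef_pos: [432.4, 21.6, 175.6]
tcp_rot: [[-0.024, 1.0, 0.0], [1.0, 0.024, -0.0], [-0.0, 0.0, -1.0]]
wrist_force: [-0.1, -0.4, -1.5]
opening: 0.292
gripper_force: 30.0
```

View pics/w2.png

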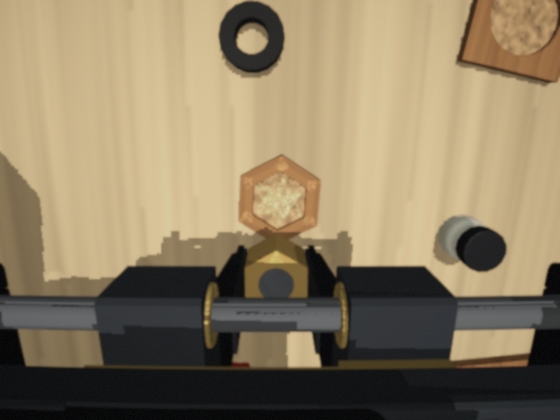

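The wrist view shows the hexagon held at (277,275) and its nest at (279,197).

```bash
python3 - <<'E'
from h import *
im,c=load('w2'); hsv=cv2.cvtColor(im,cv2.COLOR_BGR2HSV)
P=ray(c,[(281,154),(320,178),(319,215),(240,179),(239,217)],11)[:,:2]
print(P.round(1)); print('centre x',(P[1:3,0].mean()+P[3:,0].mean())/2,'y',P[1:].mean(0)[1],P[0,1]-40.4)
E
```

```text
[[436.1  63.5]
 [470.2  43.8]
 [471.   10.9]
 [401.4  41.4]
 [400.5   7.5]]
centre x 435.7542259535413 y 25.904579093081562 23.1120714886709
```

```bash
python3 -m pendant '0.024 0.02 0.5 0 1;0 0 0.5 0 1;0 0 0.3 0 1;0 0 0.12 0 1;0 0 0 0 1;0 0 0.01 0 1;0 0 0 0 1;0 0 0 0 1' && python3 -m pendant '0 0 0 0 -1;0 0 0 0 -1;0 0 0 0 -1;0 0 0 0 -1;0 0 0 0 -1;0 0 0 0 -1;0 0 0 0 -1;0 0 -0.3 0 -1' && python3 -m pendant '0 0 -0.6 0 -1;0 0 -0.6 0 -1;0 0 -0.3 0 -1;0 0 0 0 -1'
python3 - <<'E'
from h import *
im,c=grab('wrist','w3')
cv2.imwrite('pics/crop3.png',cv2.resize(im[100:280,180:380],None,fx=2,fy=2))
E
```

```text
clock: 7.75
eef_pos: [434.7, 23.9, 33.2]
tcp_rot: [[-0.02, 1.0, 0.001], [1.0, 0.02, -0.0], [-0.0, 0.001, -1.0]]
wrist_force: [-0.7, -0.0, -0.9]
opening: 0.294
gripper_force: 30.0
clock: 8.75
eef_pos: [433.6, 23.9, 61.8]
tcp_rot: [[-0.02, 1.0, -0.004], [1.0, 0.02, 0.0], [0.0, -0.004, -1.0]]
wrist_force: [-0.1, -0.7, 0.9]
opening: 0.995
gripper_force: 0.0
clock: 9.25
eef_pos: [435.0, 23.9, 214.5]
tcp_rot: [[-0.02, 1.0, 0.004], [1.0, 0.02, -0.001], [-0.001, 0.004, -1.0]]
wrist_force: [-1.0, -0.2, -0.7]
opening: 1.002
gripper_force: 0.0
```

View pics/crop3.png

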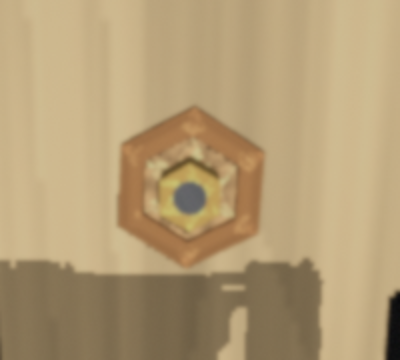

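Hexagon lies upright inside its recess. Next is the round one.

```bash
python3 -m pendant '0.53 -0.035 0 0 -1;0.53 -0.035 0 0 -1;0.53 -0.035 0 0 -1;0.53 -0.035 0 0 -1;0.53 -0.035 0 0 -1;0.53 -0.035 0 0 -1;0 0 0 0 -1;0 0 0 0 -1'
python3 - <<'E'
from h import *
s=arm.get_state(); print(s['eef_pos'],np.round(s['tcp_rot'],3)); im,c=grab('wrist','w4')
cv2.imwrite('pics/crop4.png',cv2.resize(im[110:290,210:350],None,fx=4,fy=3.3,interpolation=cv2.INTER_CUBIC))
E
```

```text
clock: 10.3
eef_pos: [406.5, 340.9, 211.1]
tcp_rot: [[-0.021, 1.0, -0.002], [1.0, 0.021, -0.002], [-0.002, -0.002, -1.0]]
wrist_force: [-0.0, 0.9, 1.2]
opening: 1.002
gripper_force: 0.0
[406.47985854 340.92916825 211.05249478] [[-0.021  1.    -0.002]
 [ 1.     0.021 -0.002]
 [-0.002 -0.002 -1.   ]]
```

View pics/crop4.png

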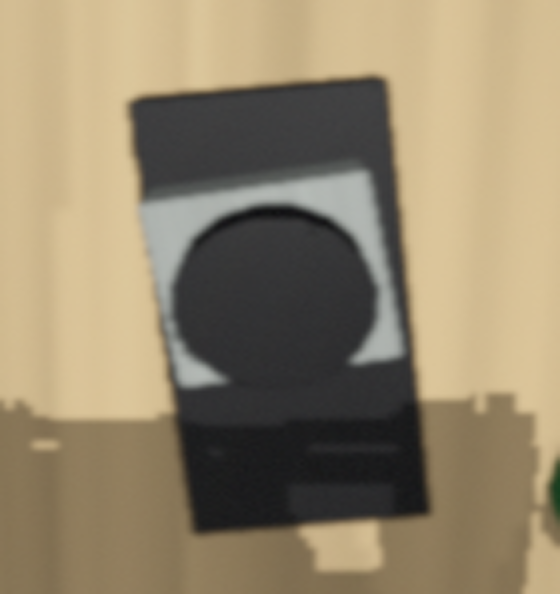

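Round top at crop (275,300), standing on the square, whose corners run (140,203) to (407,357).

```bash
python3 - <<'E'
from h import *
im,c=load('w4')
f=lambda p:np.array([210,110])+(np.array(p,float)+.5)/[4,3.3]-.5
R=ray(c,f([(174,297),(377,293),(272,216),(276,388)]),80)[:,:2]; print(R.round(1),'round',R[:2].mean(0),R[2:].mean(0))
for n,q,z in(('sq',[(140,203),(370,170),(407,357),(180,388)],52),('bar',[(130,102),(384,80),(430,515),(195,532)],22)):
    S=ray(c,f(q),z)[:,:2]; print(n,S.mean(0),np.linalg.norm(np.diff(S,axis=0),axis=1),[np.degrees(np.arctan2(*v[::-1]))%90 for v in np.diff(S,axis=0)])
im,c=load('w2')
E
```

```text
[[388.5 349.9]
 [428.  351.7]
 [407.2 369.6]
 [408.9 327.9]] round [408.25251441 350.79262283] [408.02053521 348.7188973 ]
sq [408.20109282 348.34249034] [48.94271683 49.83586242 50.1275397 ] [np.float64(11.005495027038842), np.float64(11.409851895313324), np.float64(10.919158384994887)]
bar [411.42319477 331.83247025] [ 57.61445495 127.96319216  58.27625109] [np.float64(7.023350852941728), np.float64(7.368755503024261), np.float64(6.53181878113773)]
```

```bash
python3 -m pendant '0.084 0.019 0.5 0 -1;0 0 0.5 0 -1;0 0 0.24 0 -1;0 0 0.1 0 -1;0 0 0 0 -1;0 0 0 0 -1' && python3 -m pendant '0 0 0 0 1;0 0 0 0 1;0 0 0 0 1;0 0 0 0 1;0 0 0 0 1;0 0 0 0 1;0 0 0 0 1;0 0 -0.2 0 1' && python3 -m pendant '0 0 -0.6 0 1;-0.35 0.433 0 0 1;-0.35 0.433 0 0 1;-0.35 0.433 0 0 1;-0.35 0.433 0 0 1;-0.35 0.433 0 0 1;0 0 0 0 1;0 0 0 0 1'
python3 - <<'E'
from h import *
s=arm.get_state(); print(s['eef_pos'],np.round(s['tcp_rot'],3)); im,c=grab('wrist','w5')
E
```

```text
clock: 11.1
eef_pos: [409.3, 349.9, 79.6]
tcp_rot: [[-0.02, 1.0, 0.001], [1.0, 0.02, 0.001], [0.001, 0.001, -1.0]]
wrist_force: [0.1, 0.1, -0.2]
opening: 0.995
gripper_force: 0.0
clock: 12.1
eef_pos: [408.2, 349.5, 97.8]
tcp_rot: [[-0.02, 1.0, -0.002], [1.0, 0.02, -0.002], [-0.002, -0.002, -1.0]]
wrist_force: [0.9, -0.2, 0.2]
opening: 0.423
gripper_force: 30.0
clock: 13.1
eef_pos: [628.1, 179.3, 158.1]
tcp_rot: [[-0.02, 1.0, -0.001], [1.0, 0.02, -0.0], [-0.0, -0.001, -1.0]]
wrist_force: [0.0, 0.1, -1.1]
opening: 0.424
gripper_force: 30.0
[628.10009112 179.2709482  158.1117987 ] [[-0.02   1.    -0.001]
 [ 1.     0.02  -0.   ]
 [-0.    -0.001 -1.   ]]
```

View pics/w5.png

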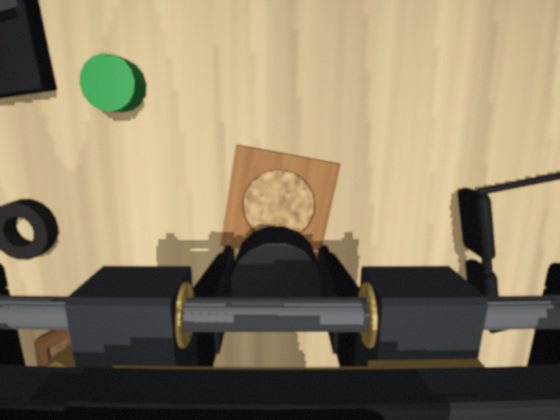

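Round held; round recess centre near (279,204) in the image.

```bash
python3 - <<'E'
from h import *
im,c=load('w5')
P=ray(c,[(242,206),(315,206),(279,168),(237,145),(340,163)],11)[:,:2]; print(P.round(1))
v=P[4]-P[3]; u=v/np.linalg.norm(v); n=np.array([u[1],-u[0]]); print(np.linalg.norm(v), (P[3]+P[4])/2+43*n,'circ', P[:2].mean(0),P[2]-[0,30])
E
```

```text
[[600.1 179.4]
 [660.6 180.6]
 [630.1 211.5]
 [596.3 229.2]
 [679.1 216.5]]
83.81848989760266 [631.18300832 180.37797601] circ [630.32760181 180.00918187] [630.08497491 181.50333465]
```

```bash
python3 -m pendant '0.01 0.022 0.5 0 1;0 0 0.5 0 1;0 0 0.15 0 1;0 0 0.1 0 1;0 0 0 0 1;0 0 0 0 1' && python3 -m pendant '0 0 0 0 -1;0 0 0 0 -1;0 0 0 0 -1;0 0 0 0 -1;0 0 0 0 -1;0 0 0 0 -1;0 0 0 0 -1;0 0 -0.3 0 -1' && python3 -m pendant '0 0 -0.6 0 -1;0 0 -0.6 0 -1;0 0 -0.3 0 -1;0 0 0 0 -1'
python3 - <<'E'
from h import *
im,c=grab('wrist','w6')
cv2.imwrite('pics/crop6.png',cv2.resize(im[100:280,180:380],None,fx=2,fy=2))
E
```

```text
clock: 13.9
eef_pos: [631.5, 180.5, 35.1]
tcp_rot: [[-0.02, 1.0, 0.002], [1.0, 0.02, 0.0], [0.0, 0.002, -1.0]]
wrist_force: [0.4, -0.0, -0.9]
opening: 0.424
gripper_force: 30.0
clock: 14.9
eef_pos: [629.9, 180.1, 62.0]
tcp_rot: [[-0.02, 1.0, -0.004], [1.0, 0.02, -0.001], [-0.001, -0.004, -1.0]]
wrist_force: [0.4, -0.0, 0.3]
opening: 1.001
gripper_force: 0.0
clock: 15.4
eef_pos: [631.6, 180.5, 216.2]
tcp_rot: [[-0.02, 1.0, 0.005], [1.0, 0.02, 0.001], [0.001, 0.005, -1.0]]
wrist_force: [-0.4, 0.3, -0.3]
opening: 1.0
gripper_force: 0.0
```

View pics/crop6.png

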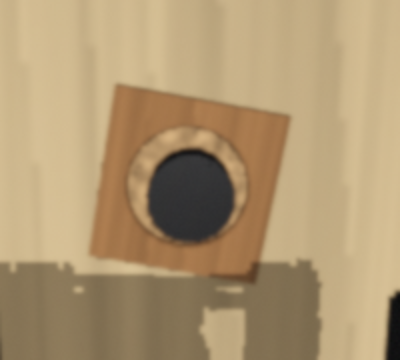

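```bash
python3 -m pendant '0.33 -0.44 0 0 -1;0.33 -0.44 0 0 -1;0.33 -0.44 0 0 -1;0.33 -0.44 0 0 -1;0.33 -0.44 0 0 -1;0 0 0 -0.167 -1;0 0 0 0 -1;0 0 0 0 -1'
python3 - <<'E'
from h import *
s=arm.get_state(); print(s['eef_pos'],np.round(s['tcp_rot'],3)); im,c=grab('wrist','w7')
hsv=cv2.cvtColor(im,cv2.COLOR_BGR2HSV); m=cv2.inRange(hsv,(0,0,110),(180,60,255)); m[:110]=0;m[290:]=0;m[:,:220]=0;m[:,340:]=0
cs,_=cv2.findContours(m,cv2.RETR_EXTERNAL,cv2.CHAIN_APPROX_NONE);q=max(cs,key=cv2.contourArea).reshape(-1,2)
print(cv2.minAreaRect(ray(c,q,52)[:,:2].astype(np.float32)))
m=cv2.inRange(hsv,(0,0,0),(180,85,255)); m[:110]=0;m[290:]=0;m[:,:220]=0;m[:,340:]=0
E
```

```text
clock: 16.45
eef_pos: [407.8, 340.4, 212.8]
tcp_rot: [[-0.19, 0.982, -0.001], [0.982, 0.19, -0.001], [-0.001, -0.001, -1.0]]
wrist_force: [0.7, 0.2, -0.6]
opening: 0.998
gripper_force: 0.0
[407.81503483 340.43474162 212.75688325] [[-0.19   0.982 -0.001]
 [ 0.982  0.19  -0.001]
 [-0.001 -0.001 -1.   ]]
((407.9781188964844, 348.52490234375), (51.106201171875, 49.86430740356445), 10.880531311035156)
```

```bash
python3 -m pendant '0.079 0.017 0.6 0 -1;0 0 0.6 0 -1;0 0 0.35 0 -1;0 0 0.1 0 -1;0 0 0 0 -1;0 0 0 0 -1' && python3 -m pendant '0 0 0 0 1;0 0 0 0 1;0 0 0 0 1;0 0 0 0 1;0 0 0 0 1;0 0 0 0 1;0 0 0 0 1;0 0 -0.1 0 1' && python3 -m pendant '0 0 -0.4 0 1;0 0 -0.5 0 1;-0.476 0.123 0 0 1;-0.476 0.123 0 0 1;-0.476 0.123 0 0 1;-0.476 0.123 0 0 1;-0.476 0.123 0 0 1;-0.476 0.123 0 0 1' && python3 -m pendant '-0.476 0.123 0 0 1;-0.476 0.123 0 0 1;-0.476 0.123 0 0 1;-0.476 0.123 0 0 1;-0.476 0.123 0 0 1;-0.476 0.123 0 0.075 1;0 0 0 0 1;0 0 0 0 1'
python3 - <<'E'
from h import *
s=arm.get_state(); print(s['eef_pos'],np.round(s['tcp_rot'],3)); im,c=grab('wrist','w8')
E
```

```text
clock: 17.25
eef_pos: [408.5, 349.2, 50.0]
tcp_rot: [[-0.193, 0.981, 0.002], [0.981, 0.193, 0.001], [0.001, 0.002, -1.0]]
wrist_force: [-0.0, -0.1, 0.3]
opening: 1.0
gripper_force: 0.0
clock: 18.25
eef_pos: [407.4, 348.6, 58.2]
tcp_rot: [[-0.194, 0.981, -0.002], [0.981, 0.194, -0.001], [-0.001, -0.002, -1.0]]
wrist_force: [-0.3, -1.0, -2.1]
opening: 0.525
gripper_force: 30.0
clock: 19.25
eef_pos: [535.9, 81.5, 149.1]
tcp_rot: [[-0.194, 0.981, 0.0], [0.981, 0.194, -0.0], [-0.0, 0.0, -1.0]]
wrist_force: [1.2, 0.8, -3.3]
opening: 0.524
gripper_force: 30.0
clock: 20.25
eef_pos: [662.7, -182.6, 148.4]
tcp_rot: [[-0.116, 0.993, -0.001], [0.993, 0.116, 0.001], [0.001, -0.001, -1.0]]
wrist_force: [-0.6, 1.6, -3.7]
opening: 0.524
gripper_force: 30.0
[ 662.65700818 -182.58518505  148.42631292] [[-0.116  0.993 -0.001]
 [ 0.993  0.116  0.001]
 [ 0.001 -0.001 -1.   ]]
```

View pics/w8.png

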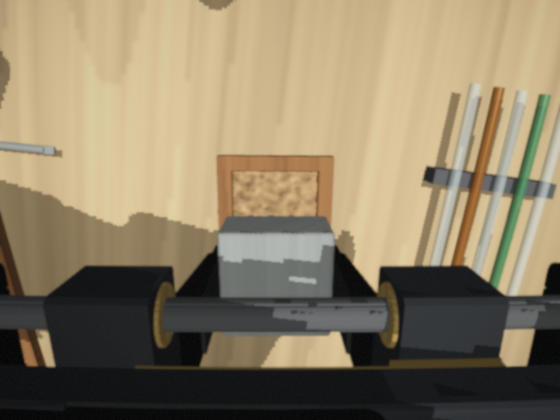

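Square held level and aligned with its nest; outer far edge (218–333,155), recess far edge (232–319,170).

```bash
python3 - <<'E'
from h import *
im,c=load('w8')
for a,b,d in(((217.5,155),(333,155),46),((231.5,170),(319,170),34)):
    P=ray(c,[a,b],11)[:,:2]; v=P[1]-P[0]; u=v/np.linalg.norm(v); n=np.array([u[1],-u[0]]); print(np.linalg.norm(v),np.degrees(np.arctan2(u[1],u[0])),P.mean(0)+d*n)
E
```

```text
89.57237754548711 6.612341154521146 [ 662.54679487 -184.93223599]
68.47631381214812 6.613375131415396 [ 662.50936652 -184.6247547 ]
```

```bash
python3 -m pendant '-0.023 -0.004 0.5 0 1;0 0 0.4 0 1;0 0 0.15 0 1;0 0 0.1 0 1;0 0 0 0 1;0 0 0 0 1' && python3 -m pendant '0 0 0 0 -1;0 0 0 0 -1;0 0 0 0 -1;0 0 0 0 -1;0 0 0 0 -1;0 0 0 0 -1;0 0 0 0 -1;0 0 -0.3 0 -1' && python3 -m pendant '0 0 -0.6 0 -1;0 0 -0.6 0 -1;0 0 -0.3 0 -1;0 0 0 0 -1'
python3 - <<'E'
from h import *
im,c=grab('wrist','w9')
cv2.imwrite('pics/crop9.png',cv2.resize(im[100:280,180:380],None,fx=2,fy=2))
E
```

```text
clock: 21.05
eef_pos: [663.7, -185.3, 35.0]
tcp_rot: [[-0.116, 0.993, 0.002], [0.993, 0.116, -0.001], [-0.001, 0.002, -1.0]]
wrist_force: [0.7, -0.9, -3.1]
opening: 0.526
gripper_force: 30.0
clock: 22.05
eef_pos: [662.0, -184.8, 61.9]
tcp_rot: [[-0.116, 0.993, -0.004], [0.993, 0.116, 0.001], [0.002, -0.004, -1.0]]
wrist_force: [0.8, 0.6, 0.5]
opening: 1.0
gripper_force: 0.0
clock: 22.55
eef_pos: [663.8, -185.4, 216.4]
tcp_rot: [[-0.116, 0.993, 0.004], [0.993, 0.116, -0.002], [-0.002, 0.004, -1.0]]
wrist_force: [0.1, -1.2, -0.8]
opening: 0.997
gripper_force: 0.0
```

View pics/crop9.png

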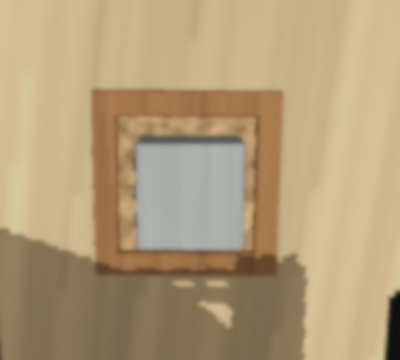

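Square lies in its recess. Bar next.

```bash
python3 -m pendant '0.533 -0.191 0 0 -1;0.533 -0.191 0 0 -1;0.533 -0.191 0 0 -1;0.533 -0.191 0 0 -1;0.533 -0.191 0 0 -1;0.533 -0.191 0 0 -1;0.533 -0.191 0 0 -1;0.533 -0.191 0 0 -1' && python3 -m pendant '0.533 -0.191 0 0 -1;0.533 -0.191 0 0 -1;0 0 0 0 -1;0 0 0 0 -1'
python3 - <<'E'
from h import *
s=arm.get_state(); print(s['eef_pos'],np.round(s['tcp_rot'],3)); im,c=grab('wrist','w10')
hsv=cv2.cvtColor(im,cv2.COLOR_BGR2HSV); m=cv2.inRange(hsv,(0,0,0),(180,90,90)); m=cv2.morphologyEx(m,cv2.MORPH_OPEN,np.ones((5,5)))
m[275:]=0;m[:,:215]=0;m[:,345:]=0
cs,_=cv2.findContours(m,cv2.RETR_EXTERNAL,cv2.CHAIN_APPROX_NONE);q=max(cs,key=cv2.contourArea)
print(cv2.boundingRect(q),cv2.minAreaRect(ray(c,q.reshape(-1,2),22)[:,:2].astype(np.float32)))
E
```

```text
clock: 23.6
eef_pos: [460.3, 221.8, 212.1]
tcp_rot: [[-0.116, 0.993, -0.002], [0.993, 0.116, -0.001], [-0.001, -0.002, -1.0]]
wrist_force: [1.1, 0.0, 0.1]
opening: 1.004
gripper_force: 0.0
clock: 24.1
eef_pos: [411.1, 321.6, 212.5]
tcp_rot: [[-0.117, 0.993, -0.002], [0.993, 0.117, -0.001], [-0.001, -0.002, -1.0]]
wrist_force: [-0.3, 0.3, 0.1]
opening: 0.998
gripper_force: 0.0
[411.12099126 321.64354267 212.46248847] [[-0.117  0.993 -0.002]
 [ 0.993  0.117 -0.001]
 [-0.001 -0.002 -1.   ]]
(245, 116, 64, 135) ((411.19476318359375, 331.30963134765625), (57.68663787841797, 127.18245697021484), 6.985184669494629)
```

```bash
python3 -m pendant '0.096 0.012 0.6 0 -1;0 0 0.6 0 -1;0 0 0.4 0 -1;0 0 0.2 0 -1;0 0 0.075 0 -1;0 0 0 0 -1;0 0 0 0 -1' && python3 -m pendant '0 0 0 0 1;0 0 0 0 1;0 0 0 0 1;0 0 0 0 1;0 0 0 0 1;0 0 0 0 1;0 0 0 0 1;0 0 -0.1 0 1' && python3 -m pendant '0 0 -0.4 0 1;0 0 -0.5 0 1;-0.53 0.054 0 0 1;-0.53 0.054 0 0 1;-0.53 0.054 0 0 1;-0.53 0.054 0 0 1;-0.53 0.054 0 0 1;-0.53 0.054 0 0 1' && python3 -m pendant '-0.503 -0.203 0 0 1;-0.503 -0.203 0 0 1;-0.503 -0.203 0 0 1;-0.503 -0.203 0 0 1;-0.503 -0.203 0 0 1;-0.503 -0.203 0 -0.09 1;0 0 0 0 1;0 0 0 0 1'
python3 - <<'E'
from h import *
s=arm.get_state(); print(s['eef_pos'],np.round(s['tcp_rot'],3)); im,c=grab('wrist','w11'); grab('top','top11')
E
```

```text
clock: 25.02
eef_pos: [412.1, 331.6, 27.0]
tcp_rot: [[-0.116, 0.993, 0.001], [0.993, 0.116, 0.001], [0.001, 0.001, -1.0]]
wrist_force: [-0.0, 0.1, 0.2]
opening: 1.0
gripper_force: 0.0
clock: 26.02
eef_pos: [411.2, 331.4, 35.8]
tcp_rot: [[-0.116, 0.993, -0.001], [0.993, 0.116, -0.001], [-0.001, -0.002, -1.0]]
wrist_force: [0.2, -0.7, -2.7]
opening: 0.63
gripper_force: 30.0
clock: 27.02
eef_pos: [480.8, 17.8, 126.6]
tcp_rot: [[-0.116, 0.993, 0.0], [0.993, 0.116, -0.0], [-0.0, 0.0, -1.0]]
wrist_force: [0.3, 0.1, -3.3]
opening: 0.629
gripper_force: 30.0
clock: 28.02
eef_pos: [394.4, -294.0, 126.3]
tcp_rot: [[-0.208, 0.978, -0.0], [0.978, 0.208, 0.0], [0.0, -0.0, -1.0]]
wrist_force: [0.7, 0.6, -2.7]
opening: 0.627
gripper_force: 30.0
[ 394.43678649 -294.03864736  126.26049496] [[-0.208  0.978 -0.   ]
 [ 0.978  0.208  0.   ]
 [ 0.    -0.    -1.   ]]
```

View pics/w11.png

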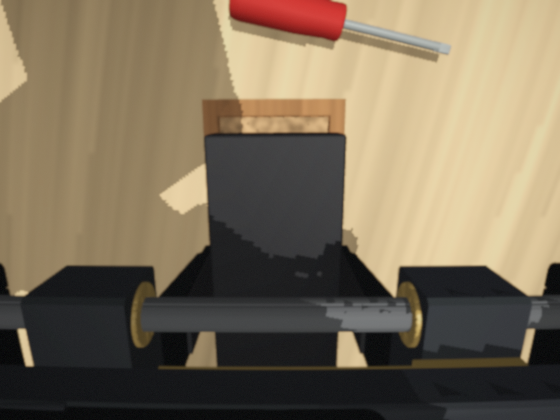

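Bar held level; nest outer far edge is (203–346,100), recess edge (218–330,115), bar top far edge (206–345,136).

```bash
python3 - <<'E'
from h import *
im,c=load('w11')
for a,b,d,z in(((203,100),(346,99),86,11),((218,115),(330,115),74,11),((206,136),(345,135),65,122.5)):
    P=ray(c,[a,b],z)[:,:2]; v=P[1]-P[0]; u=v/np.linalg.norm(v); n=np.array([u[1],-u[0]]); print(np.linalg.norm(v),np.degrees(np.arctan2(u[1],u[0])),P.mean(0)+d*n)
E
```

```text
99.12724479155241 12.31692743984522 [ 394.66478565 -295.99963987]
78.28130086631948 11.927883046005187 [ 393.45018126 -294.73206536]
57.46425441734816 12.338272350840175 [ 395.00146138 -294.67336777]
```

```bash
python3 -m pendant '-0.006 -0.01 0.5 0 1;0 0 0.3 0 1;0 0 0.1 0 1;0 0 0.035 0 1;0 0 0 0 1;0 0 0 0 1;0 0 0 0 1' && python3 -m pendant '0 0 0 0 -1;0 0 0 0 -1;0 0 0 0 -1;0 0 0 0 -1;0 0 0 0 -1;0 0 0 0 -1;0 0 0 0 -1;0 0 -0.3 0 -1' && python3 -m pendant '0 0 -0.6 0 -1;0 0 -0.6 0 -1;0 0 -0.6 0 -1;0 0 0 0 -1;0 0 0 0 -1'
python3 - <<'E'
from h import *
s=arm.get_state(); print(s['eef_pos'])
w,c=grab('wrist','w12'); t,_=grab('scene','scene12'); grab('top','top12')
o=np.zeros((420,800,3),np.uint8); o[:,:400]=cv2.resize(w,(400,300)).repeat(1,0)[:300].copy() if False else 0
o[:300,:400]=cv2.resize(w,(400,300)); o[:,400:]=cv2.resize(t[180:390,80:420][:, :],(400,420))if False else 0
v=t[180:390,90:410]; v=cv2.resize(v,(400,262)); o[:262,400:]=v; cv2.imwrite('pics/end.png',o[:300])
E
```

```text
clock: 29.0
eef_pos: [394.1, -295.3, 33.2]
tcp_rot: [[-0.209, 0.978, 0.001], [0.978, 0.209, -0.001], [-0.001, 0.001, -1.0]]
wrist_force: [-0.0, 0.4, -2.3]
opening: 0.631
gripper_force: 30.0
clock: 30.0
eef_pos: [393.3, -294.6, 61.7]
tcp_rot: [[-0.209, 0.978, -0.002], [0.978, 0.209, 0.002], [0.003, -0.002, -1.0]]
wrist_force: [0.3, -0.1, 0.2]
opening: 1.0
gripper_force: 0.0
clock: 30.62
eef_pos: [393.6, -294.8, 242.3]
tcp_rot: [[-0.209, 0.978, -0.0], [0.978, 0.209, 0.0], [0.0, -0.0, -1.0]]
wrist_force: [-0.6, -0.4, -0.1]
opening: 0.999
gripper_force: 0.0
[ 393.61090931 -294.78325526  242.25233533]
```

View pics/end.png

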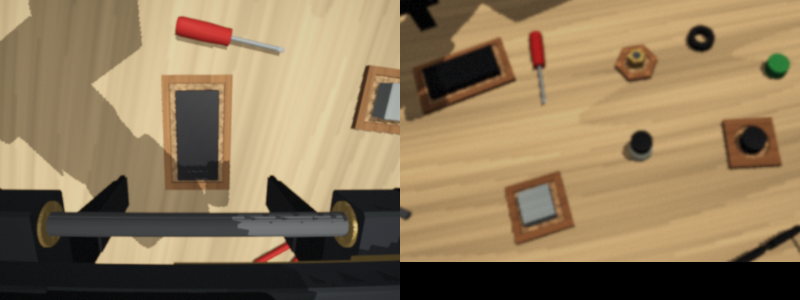

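All four moulds lie flat in their recesses (bar at (197,135) on the left; hexagon, round and square on the right) and the jar stands at (641,145).

```bash
python3 -c "
from station import arm
print(arm.finish_job())"
```

```text
the job is handed in; nothing more can be done
None
```

I took the stack apart from the top down, laid each of the four moulds in its matching nest, left the jar standing, and handed the job in at about 31 s; the final pictures show all four inside their recesses, and no verdict came back.

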